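# Scan the barcode on a sloping display case and put the scanner back on its charging pad

### The job

Take the yellow and black hand scanner from its charging pad and point its nose squarely at the white barcode label on the sloping jewellery case, about 10 cm away and aimed at the middle of the label, and hold it still there for two seconds. Then stand the scanner upright, nose down, back in the middle of its charging pad and let go. Do not touch the goods on display or their stands, and leave the other things on the counter where they are.

Things in the scene. Friction and masses are not known exactly. Their poses are not given: they have to be found in the camera images.
- scanner: Loose hand scanner, 0.2 kg, standing nose down on the pad. Origin: centre of the flat nose face (reading window). Own z runs nose to butt: it looks along its own -z. Black head 60 (x) x 56 (y) mm to z = 34 mm, neck 50 x 46 to z = 48, then a straight yellow grip 44 (x) x 36 (y) to z = 145; pinch it across its 36 mm, pads about z = 120. Red trigger on -x is only for show: nothing to press.
- pad: Grey charging pad, fixed, 120 x 120 mm, flat top 15 mm high with a dark 84 mm disc in its middle. Origin: centre of its underside, on the counter; z up. The scanner stands near its middle and comes back there, turned about the vertical as you like.
- label: White label with black bars, 42 mm (own x, up the slope) by 62 mm (own y, level), in the middle of the jewellery case's face. Origin: its centre, 120 mm above the counter. Own z: the face's normal, pointing out of the face, up and back towards the robot's side, 34 degrees from vertical.
- case_stand: Fixed dark wooden stand with a flat red-brown jewellery case (pale frame lines, brass corner dots) that carries the label. Face 160 mm up the slope by 150 mm wide, rising away from the robot at 34 degrees from level, from about 50 to 165 mm above the counter. Base 170 x 150 mm. Origin: on the counter under the middle of the face; +x is uphill.
- chess_stand: The same stand with a folding chessboard and a round orange sticker instead of the case and label; fixed; same sizes and axes. Not to be scanned.
- king: Turned red-brown chess king, 78 mm high, 34 mm foot; loose, stands in front of the case stand. Origin: centre of its underside. To be left alone.
- pawn: Pale chess pawn, 50 mm high, 30 mm foot; loose, stands in front of the chessboard's stand. Origin: centre of its underside. To be left alone.
- trinket_box: Small dark inlaid wooden box, 45 x 60 x 32 mm high; loose, about 120 mm on the robot's side of the pad's middle. Origin: centre of its underside. To be left alone.
- turned_jar: Turned wooden jar with knob lid in one piece, 66 mm across, 82 mm high; loose, on the left near the robot. Origin: centre of its underside. To be left alone.
- mallet: Hammer lying on the left of the counter; loose. Origin: at its middle, underside. To be left alone.
- tape_roll: Brown cardboard-coloured tape roll lying flat, 90 mm across, 24 mm high; loose, on the right near the robot. Origin: centre of its underside. To be left alone.
- brush: Brush lying on the right of the counter; loose. Origin: at its middle, underside. To be left alone.
Things that resemble listed ones, but are neither listed nor needed, are in the scene too. Several things have the shape of the pad; the one meant has the colours described above. There is more than one size of the scanner; the job needs the larger.

How it is judged:
By the outcome, as a careful person would: the job done as asked, in the order asked, and still so for the second after the job is handed in, with the robot touching nothing.
It also fails if it takes over 56 s, if anything falls off the work surface, if the arm or the gripper's body presses on something with over 40 N, if the wrist force passes 120 N, or if a joint passes its speed limit or range.

### The arm

A 7-joint arm with a two-finger parallel gripper is mounted at the origin on the work surface. World frame = base frame: x ahead of the robot, y to its left, z up, the work surface at z = 0. Lengths are in m, angles in rad, forces in N, time in s.
With the tool pointing down it reaches from about 0.425 to 0.925 m from the base axis. Payload 6.8 kg.
Tool frame: the origin (TCP) lies midway between the tips of the shut fingers; the grasp point (between the pads) lies 19 mm behind it; z points along the fingers, y is the line along which they close (so a half turn about z gives the same grasp; the last joint's range is limited). The gripper opens to 88 mm and grips with 3 to 60 N. Pads are 20 mm wide; open, the fingers measure 115 mm over their backs; the gripper's body (75 mm by 178 mm) begins 61 mm behind the grasp point.
Start: joints at [-1.393, 0.477, 0.022, 1.555, -0.011, 1.109, -0.083], TCP at [0.19, 0.648, 0.223] pointing down, gripper open.
Joint ranges: [-2.96, 2.96], [-0.34, 2.1], [-1.41, 1.46], [0.24, 2.44], [-1.37, 4.51], [0.17, 1.92], [-2.96, 2.96]. Speed limits (rad/s): [2.39, 2.39, 3.14, 3.14, 3.14, 3.14, 3.14].

### API

Orientations are given as a unit quaternion [w, x, y, z].
In Python, from workcell import get_state, viewer, order gives the robot as it stands.
- The arm moves only by the tool step_arm, never from a script. Its argument "series" is a list of rows, each an object of numbers: "grip": the gripper command: -1 is shut, 1 is fully open, values between are in proportion; "dx", "dy", "dz": the shift along the tool's x, y, z in cm; "ax", "ay", "az": the turn, a rotation vector about the tool's x, y, z in degrees. In form: [{"grip": .., "dx": .., "dy": .., "dz": .., "ax": .., "ay": .., "az": ..}, ...]. A call has 1 to 10 rows; each row is the pose to reach, as a shift and turn from the pose commanded when the call began, along the tool's axes at that moment; what a row does not reach only later rows make up. A row lasts 1/8 s, in which the tool goes at most 62.5 mm and 10.7 degrees, less where a joint would pass 70% of its speed; a pose out of reach is approached as far as the arm can. A call with a gripper value outside its range is refused whole. The fingers move at their own pace and stop on an object; "force" is the grip in N (left out, the last holds). Time passes only in rows, so rows that repeat a pose let the fingers close. It gives the time, the measured TCP pose, the force, the opening and the grip force at its end, in the units of the state.
- get_state(): the state, without advancing time (a new reading comes with each control period).
- viewer.read_camera(name): name is "scene" or "top"; returns a dict with "color" (420x560x3 uint8, red, green, blue), "fx", "fy", "cx", "cy" (pixels), "dist_coeffs" ([k1, k2, p1, p2, k3] as OpenCV has them; the pictures are not rectified), "rvec" (rotation vector, rad) and "tvec" (3), from world to camera coordinates, as OpenCV has them. Camera axes: x right, y down, z forward; pixel columns grow to the right and rows downward; lengths in m; the calibration is good to about 2 mm. A picture is of the moment at which its call begins. There is no depth.
- order.finish_job(): hands the job in; it is judged then, once.
The state is a dict: "time_s": time; "q": joint angles; "dq": joint speeds; "tau": joint torques, N m; "ee_pos": TCP position; "ee_rot": TCP orientation; "wrist_force": force on the tool from outside, world axes, zero at the start; "ft_torque": the same for the moment, N m; "gripper_width": finger opening in m; "grip_force": force on a finger pad.
Only numpy, scipy, OpenCV 4.12 (cv2) and the standard library are available. Lean on these libraries where they do the work, as an engineer would, in place of code of your own. Each camera call takes 0.05 s, during which the arm holds its last target. There are 200 camera calls.

## Working session

There is one attempt and no reset: what is moved stays moved. The work goes in short steps, Python scripts to look and compute and a tool call to move; the robot and the scene stay as the last step left them, time stands still between calls to the robot, and variables do not carry over. Pictures are saved under pics/ and viewed, at most 10 in all, crops included, and the job is handed in when it is done.

Besides the shell and the picture viewer there is one more tool, called as name([rows], argument=value, ...), one row to a line, values as JSON. step_arm: Moves the arm, as the interface text tells. Its arguments: {"type":"object","properties":{"series":{"type":"array","items":{"type":"object","properties":{"grip":{"type":"number"},"dx":{"type":"number"},"dy":{"type":"number"},"dz":{"type":"number"},"ax":{"type":"number"},"ay":{"type":"number"},"az":{"type":"number"}}}},"force":{"type":"number"}},"required":["series"]}

```bash
mkdir -p pics; ls
python3 - <<'E'
from workcell import get_state, viewer
import cv2
for n in("scene","top"):
    d=viewer.read_camera(n); cv2.imwrite(f"pics/{n}0.png",cv2.resize(d["color"][:,:,::-1],(800,600),interpolation=cv2.INTER_CUBIC))
    print(n,{k:v for k,v in d.items() if k!="color"})
print(get_state())
E
```

```text
pics
scene {'fx': 513.2623918675553, 'fy': 513.2623918675553, 'cx': 278.39444870404014, 'cy': 205.7340884785945, 'dist_coeffs': array([-0.118048,  0.      ,  0.      ,  0.      ,  0.      ]), 'rvec': array([ 1.13806818,  2.36054331, -0.9983976 ]), 'tvec': array([ 0.32004793, -0.19609304,  1.73918136])}
top {'fx': 478.0757803964915, 'fy': 478.0757803964915, 'cx': 264.10589889919027, 'cy': 211.98403697872834, 'dist_coeffs': array([0.04658154, 0.        , 0.        , 0.        , 0.        ]), 'rvec': array([ 2.15948923, -2.18269913,  0.09930176]), 'tvec': array([0.01764776, 0.51823955, 1.47758537])}
{'time_s': 0.1, 'q': array([-1.39309369,  0.47770687,  0.02237461,  1.55631047, -0.01152786,
        1.10929114, -0.08312247]), 'dq': array([ 0.00158951, -0.00179323,  0.00056016, -0.00360423,  0.00063043,
       -0.00083824,  0.00154362]), 'tau': array([ 4.41192911e-03, -5.84086204e+01,  1.53950527e+00, -2.73307103e+01,
       -5.42817148e-02,  1.30853549e-02,  8.94878599e-05]), 'ee_pos': array([0.19017431, 0.64711164, 0.22180442]), 'ee_rot': array([-6.12699651e-05,  1.42436607e-01,  9.89803608e-01, -7.91359759e-04]), 'wrist_force': array([ 0.7751731 ,  0.23009875, -0.18373226]), 'ft_torque': array([-0.0627905 , -0.01641914,  0.00036377]), 'grip_force': 0.0, 'gripper_width': 0.08817441678532961}
```

View pics/scene0.png

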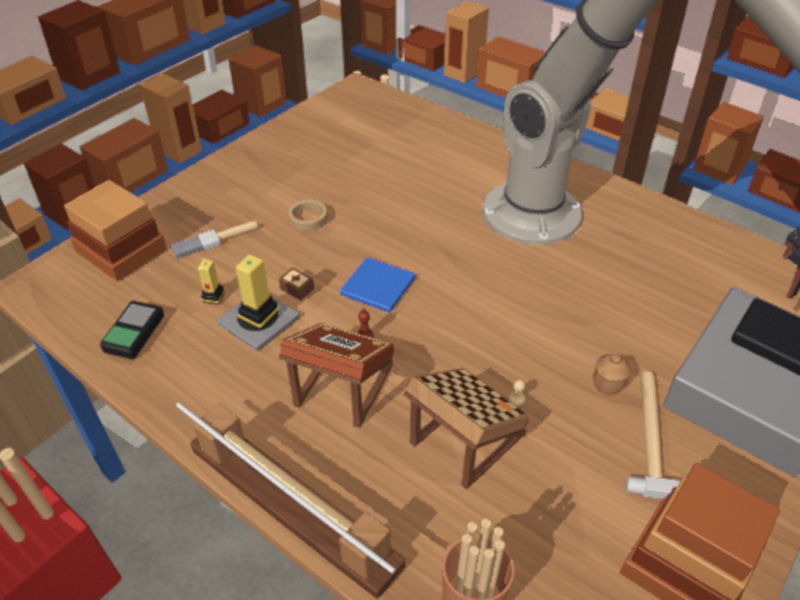

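View pics/top0.png

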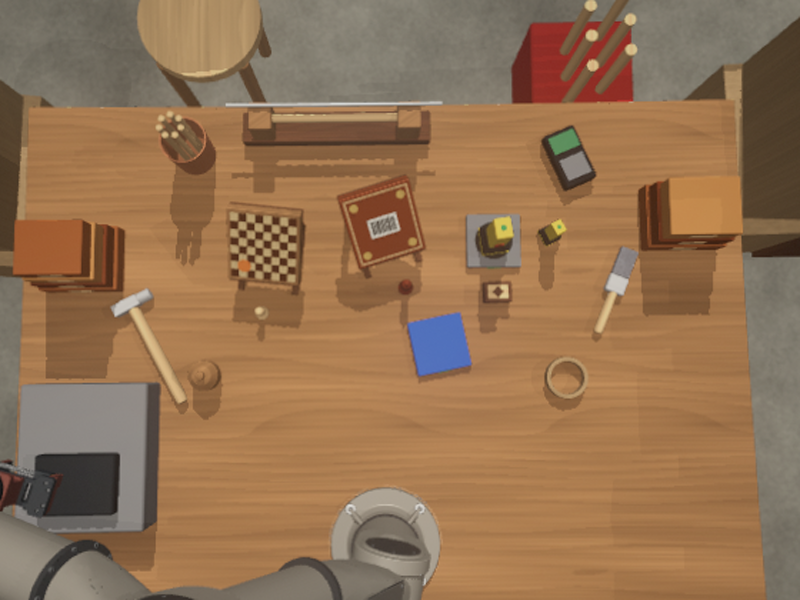

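The pad and large scanner are at about (493,240) in the top view and (255,300) in the scene view. The case with its label is at (382,225) and the king at (405,287). I'll zoom in on these to measure them.

Run:
```python
from workcell import viewer
import cv2, numpy as np, pickle
a=viewer.read_camera("top"); b=viewer.read_camera("scene"); pickle.dump((a,b),open("cam0.pkl","wb"))
A=cv2.resize(a["color"][115:215,230:390,::-1],(800,500),interpolation=cv2.INTER_CUBIC)
B=cv2.resize(b["color"][160:280,140:300,::-1],(800,600),interpolation=cv2.INTER_CUBIC)
cv2.imwrite("pics/c1.png",A);cv2.imwrite("pics/c2.png",B)
```

```text
(no output)
```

View pics/c1.png

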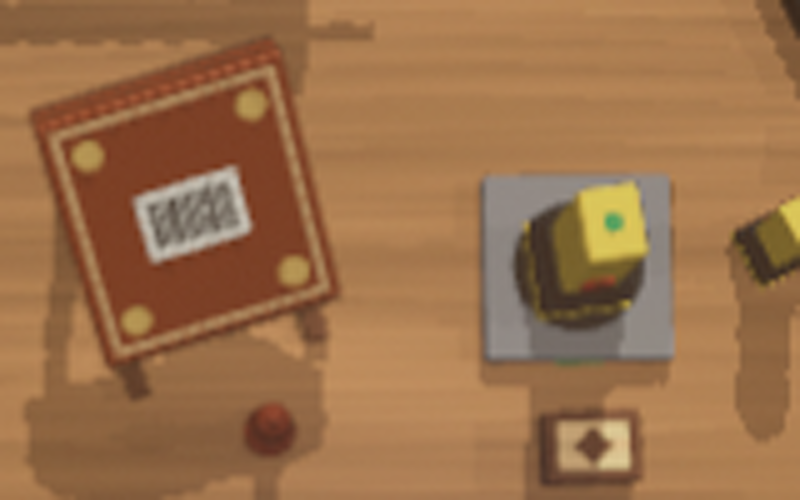

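View pics/c2.png

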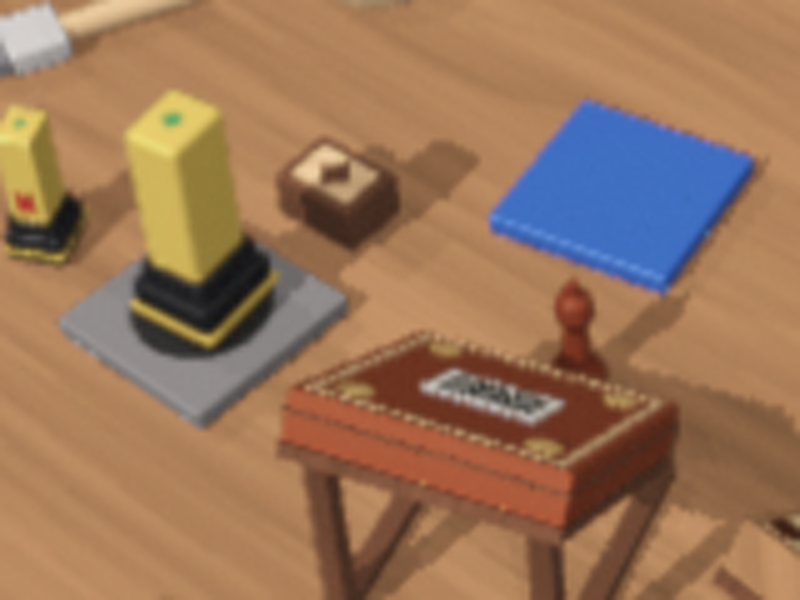

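```bash
cat > h.py <<'E'
import numpy as np, cv2, pickle
from scipy.optimize import least_squares
from scipy.spatial.transform import Rotation as R
def proj(c,P): return cv2.projectPoints(np.float64(P),c["rvec"],c["tvec"],np.array([[c["fx"],0,c["cx"]],[0,c["fy"],c["cy"]],[0,0,1]]),c["dist_coeffs"])[0][:,0]
def crop(P,s,ox,oy): return (np.float64(P)+.5)/s-.5+[ox,oy]
def fit(obs,model,x0):
    "obs: [(cam, Nx2 pixels, Nx3 own points)]; model(p,pts)->world"
    r=least_squares(lambda p:np.concatenate([(proj(c,model(p,X))-u).ravel() for c,u,X in obs]),x0,loss="soft_l1")
    return r.x, r.fun
def yawmodel(z):
    return lambda p,X: R.from_euler("z",p[2]).apply(X)+[p[0],p[1],z]
S=R.from_euler("y",-np.deg2rad(34)).as_matrix()  # label axes at yaw 0: x up the slope, z normal back to robot
def go(pos,Rt):
    "rows' final numbers: shift cm / turn deg in the tool frame from the current pose"
    from workcell import get_state
    s=get_state(); q=s["ee_rot"]; R0=R.from_quat([q[1],q[2],q[3],q[0]])
    d=R0.inv().apply(np.array(pos)-s["ee_pos"])*100
    print("t",s["time_s"],"d cm",d.round(2),"a deg",(R0.inv()*R.from_matrix(Rt)).as_rotvec(degrees=True).round(2), "grip",s["gripper_width"])
def tool(x,z):
    z=np.array(z,float);z/=np.linalg.norm(z);x=np.array(x,float);x-=z*(x@z);x/=np.linalg.norm(x)
    return np.c_[x,np.cross(z,x),z]
E
python3 - <<'E'
from h import *
t,s=pickle.load(open("cam0.pkl","rb"))
T=lambda P:crop(P,5,230,115); C=lambda P:crop(P,5,140,160)
sq=lambda a,b:np.array([[a,b,0],[a,-b,0],[-a,-b,0],[-a,b,0]])  # top view order: UL,UR,LR,LL
X=sq(.06,.06)
print("pad",*fit([(t,T([(484,176),(671,177),(672,359),(485,359)]),X),(s,C([(61,322),(347,297),(200,418)]),X[[1,3,0]])],yawmodel(.015),[.65,-.25,0]))
X=sq(.022,.018)
print("scan",*fit([(t,T([(578,188),(636,182),(647,252),(588,266)]),X),(t,T([(613,222)]),np.zeros((1,3))),(s,C([(172,119)]),np.zeros((1,3))),(s,C([(175,90),(127,132),(178,152),(224,112)]),X[[2,1,0,3]])],yawmodel(.16),[.65,-.25,0]))
X=sq(.021,.031)@S.T
print("lab",*fit([(t,T([(134,198),(236,167),(252,235),(154,264)]),X),(s,C([(445,369),(565,403),(543,425),(421,388)]),X[[2,3,0,1]])],yawmodel(.12),[.65,0,.2]))
E
```

```text
pad [ 0.65673806 -0.24696489 -0.00965634] [-0.45953629 -0.17268087 -0.1540411  -0.51432816  0.36016846  0.35557089
 -0.20510537  0.44087996 -0.9219405  -0.55851276  0.73815754  0.10087627
 -0.29044757  0.01853618]
scan [ 0.65524044 -0.24311592  0.13691378] [-0.58344793  0.55082758  0.18378861 -0.09228192  0.48993457  0.80511756
 -0.11241378 -0.14979918 -0.15963891  0.26923718  0.42417942  0.59971408
 -0.20545388 -0.47746585 -0.99640344  0.4620636  -0.74060464  1.08524566
  0.37062991 -0.44017685]
lab [ 0.67048977 -0.00267774  0.31165397] [ 0.1919603   0.691113   -0.2769802   0.31864133  0.05689259 -0.64565472
  0.01600508  0.04417797  1.56735314  0.66369762 -0.06023309  0.25239399
 -1.53043691 -0.64753105 -0.11351975  0.11685492]
```

Run:
```python
from h import *
t,s=pickle.load(open("cam0.pkl","rb"))
T=lambda P:crop(P,5,230,115); C=lambda P:crop(P,5,140,160)
sg=np.array([[1,1,0],[1,-1,0],[-1,-1,0],[-1,1,0]],float)
def m(p,X): return R.from_euler("z",p[2]).apply((X*[p[3],p[4],0])@S.T)+[p[0],p[1],.12]
for use in (0,1,2):
    o=[(t,T([(88,156),(251,104),(294,270),(136,320)]),sg),(s,C([(543,447),(354,391),(446,350),(621,399)]),sg)]
    if use<2:o=[o[use]]
    print("dots",*fit(o,m,[.67,0,.3,.06,.055]))
# automatic white-label fit in the top picture
c=t["color"].astype(int); w=(c.min(2)>120)&(c.max(2)-c.min(2)<45); w[:, :250]=0; w[:,285:]=0; w[:140]=0; w[175:]=0
pts=np.argwhere(w)[:,::-1]; r=cv2.minAreaRect(pts.astype(np.float32)); print(r)
```

```text
dots [ 0.67210948 -0.00190544  0.29774647  0.05470996  0.05008852] [-0.1151762  -0.04534902  0.02267348  0.07303322  0.00395659  0.01171438
  0.09182781 -0.04023938]
dots [ 0.67045122 -0.0036799   0.30580381  0.05679169  0.04981701] [-0.02158826  0.0736897   0.09858042  0.08745905 -0.06544722 -0.24119159
 -0.0166474   0.05738244]
dots [ 0.67145857 -0.00266856  0.29795392  0.05505598  0.04996258] [ 0.15543801  0.05527742  0.2137462   0.19084311  0.24757101  0.33016003
  0.41951968  0.25943658  0.13296613  0.45812458  0.29944859  0.21213759
 -0.16133019  0.19325133 -0.06143969  0.76088062]
((268.1500244140625, 157.45001220703125), (13.597793579101562, 21.503490447998047), 71.56504821777344)
```

step_arm([
  {"grip": 1, "dz": -5},
  {"grip": 1, "dz": -10},
  {"grip": 1, "dz": -15},
])

```text
$.series[0]: bad value
```

Run:
```python
from h import *
d=lambda a:[np.cos(np.deg2rad(a)),np.sin(np.deg2rad(a)),0]
for p,a in (([.36,.58,.36],40),([.48,.46,.40],0),([.57,.30,.40],-30),([.63,.05,.40],-60),([.655,-.243,.30],-82.2)): go(p,tool(d(a+90),[0,0,-1]))
```

```text
t 0.2 d cm [-18.19  -1.68 -13.79] a deg [-6.000e-02  2.000e-02  3.363e+01] grip 0.0879173534083848
t 0.2 d cm [-33.08  -9.82 -17.78] a deg [-5.000e-02  4.000e-02  7.363e+01] grip 0.0879173534083848
t 0.2 d cm [-46.23 -22.63 -17.76] a deg [-4.0000e-02  6.0000e-02  1.0363e+02] grip 0.0879173534083848
t 0.2 d cm [-59.03 -44.93 -17.74] a deg [-2.0000e-02  7.0000e-02  1.3363e+02] grip 0.0879173534083848
t 0.2 d cm [-69.69 -72.32  -7.71] a deg [-1.0000e-02  8.0000e-02  1.5583e+02] grip 0.0879173534083848
```

step_arm([
  {"grip": 1.0, "dx": 0, "dy": 0, "dz": -5, "ax": 0, "ay": 0, "az": 0},
])

```text
time_s: 0.32
ee_pos: [0.1895, 0.645, 0.2686]
ee_rot: [-0.0, 0.142, 0.99, -0.005]
wrist_force: [1.2, 0.7, 0.2]
gripper_width: 0.0876
grip_force: 0.0
```

step_arm([
  {"grip": 1, "dx": -3, "dy": 0, "dz": -4, "ax": 0, "ay": 0, "az": 8},
  {"grip": 1, "dx": -7, "dy": -0.5, "dz": -7, "ax": 0, "ay": 0, "az": 16},
  {"grip": 1, "dx": -12, "dy": -1, "dz": -9, "ax": 0, "ay": 0, "az": 24},
  {"grip": 1, "dx": -17, "dy": -2, "dz": -11, "ax": 0, "ay": 0, "az": 32},
  {"grip": 1, "dx": -22, "dy": -4, "dz": -12.5, "ax": 0, "ay": 0, "az": 40},
  {"grip": 1, "dx": -27, "dy": -7, "dz": -12.5, "ax": 0, "ay": 0, "az": 50},
  {"grip": 1, "dx": -32, "dy": -10, "dz": -12.5, "ax": 0, "ay": 0, "az": 60},
  {"grip": 1, "dx": -36, "dy": -13, "dz": -12.5, "ax": 0, "ay": 0, "az": 70},
  {"grip": 1, "dx": -40, "dy": -17, "dz": -12.5, "ax": 0, "ay": 0, "az": 80},
  {"grip": 1, "dx": -44, "dy": -21, "dz": -12.5, "ax": 0, "ay": 0, "az": 90},
])

```text
time_s: 1.58
ee_pos: [0.5538, 0.3205, 0.3975]
ee_rot: [-0.0, 0.802, 0.597, -0.0]
wrist_force: [0.9, -0.5, 0.9]
gripper_width: 0.088
grip_force: 0.0
```

Run:
```python
from h import *
from workcell import get_state
d=lambda a:[np.cos(np.deg2rad(a)),np.sin(np.deg2rad(a)),0]
s=get_state();print(s["ee_pos"],s["ee_rot"],s["q"])
for p,a in (([.64,.05,.38],-60),([.655,-.243,.28],-82.2)): go(p,tool(d(a+90),[0,0,-1]))
```

```text
[0.55383823 0.32047456 0.39747395] [-6.45451097e-05  8.02263486e-01  5.96970090e-01 -8.57650874e-05] [-0.97619901  0.33510429  0.49199918  1.42457608 -0.157867    1.42125472
 -0.7752622 ]
t 1.575 d cm [-23.43  16.02   1.75] a deg [-1.000e-02  1.000e-02  4.331e+01] grip 0.0879613417935016
t 1.575 d cm [-51.07  25.88  11.75] a deg [-1.000e-02  1.000e-02  6.551e+01] grip 0.0879613417935016
```

step_arm([
  {"grip": 1, "dx": -5, "dy": 4, "dz": 0.5, "ax": 0, "ay": 0, "az": 8},
  {"grip": 1, "dx": -10, "dy": 8, "dz": 1, "ax": 0, "ay": 0, "az": 16},
  {"grip": 1, "dx": -15, "dy": 11, "dz": 1.5, "ax": 0, "ay": 0, "az": 25},
  {"grip": 1, "dx": -20, "dy": 14, "dz": 1.8, "ax": 0, "ay": 0, "az": 34},
  {"grip": 1, "dx": -25, "dy": 17, "dz": 2, "ax": 0, "ay": 0, "az": 43},
  {"grip": 1, "dx": -30, "dy": 19, "dz": 2, "ax": 0, "ay": 0, "az": 50},
  {"grip": 1, "dx": -36, "dy": 21, "dz": 4, "ax": 0, "ay": 0, "az": 58},
  {"grip": 1, "dx": -41, "dy": 23, "dz": 6, "ax": 0, "ay": 0, "az": 65.5},
  {"grip": 1, "dx": -46, "dy": 24.5, "dz": 8, "ax": 0, "ay": 0, "az": 65.5},
  {"grip": 1, "dx": -51, "dy": 25.9, "dz": 11.5, "ax": 0, "ay": 0, "az": 65.5},
])

```text
time_s: 2.82
ee_pos: [0.6585, -0.2419, 0.2827]
ee_rot: [0.0, 0.997, 0.071, 0.001]
wrist_force: [1.5, 0.0, -0.5]
gripper_width: 0.0878
grip_force: 0.0
```

Run:
```python
from h import *
from workcell import get_state,viewer
d=lambda a:[np.cos(np.deg2rad(a)),np.sin(np.deg2rad(a)),0]
s=get_state();print(s["ee_pos"],s["q"])
go([.655,-.243,.116],tool(d(-82.2+90),[0,0,-1]))
a=viewer.read_camera("top"); b=viewer.read_camera("scene"); pickle.dump((a,b),open("cam1.pkl","wb"))
A=cv2.resize(a["color"][90:230,270:430,::-1],(400,350),interpolation=cv2.INTER_CUBIC)
B=cv2.resize(b["color"][100:260,100:260,::-1],(400,400),interpolation=cv2.INTER_CUBIC)[:350]
cv2.imwrite("pics/c3.png",np.hstack([A,B]))
```

```text
[ 0.65850897 -0.24187997  0.28269567] [-0.23031686  0.5793325   0.78794478  1.45200736 -0.41747074  1.28068022
 -0.83415   ]
t 2.825 d cm [-0.39  0.05 16.67] a deg [ 0.04 -0.11  0.35] grip 0.08775723387197101
```

View pics/c3.png

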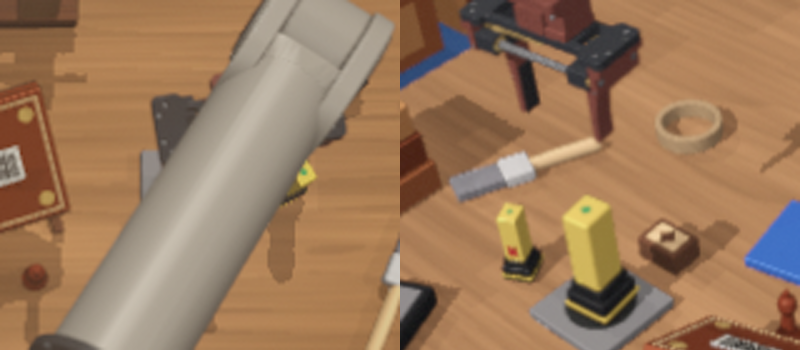

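The right half shows the scanner upright at (592,245), with the open fingers above it in line with its narrow side. I'll go down now.

step_arm([
  {"grip": 1, "dx": -0.4, "dy": 0, "dz": 3, "ax": 0, "ay": 0, "az": 0},
  {"grip": 1, "dx": -0.4, "dy": 0, "dz": 7, "ax": 0, "ay": 0, "az": 0.3},
  {"grip": 1, "dx": -0.4, "dy": 0, "dz": 11, "ax": 0, "ay": 0, "az": 0.3},
  {"grip": 1, "dx": -0.4, "dy": 0, "dz": 14, "ax": 0, "ay": 0, "az": 0.3},
  {"grip": 1, "dx": -0.4, "dy": 0, "dz": 16, "ax": 0, "ay": 0, "az": 0.3},
  {"grip": 1, "dx": -0.4, "dy": 0, "dz": 16.7, "ax": 0, "ay": 0, "az": 0.3},
  {"grip": 1, "dx": -0.4, "dy": 0, "dz": 16.7, "ax": 0, "ay": 0, "az": 0.3},
])

```text
time_s: 3.8
ee_pos: [0.6543, -0.2407, 0.1162]
ee_rot: [0.0, 0.998, 0.068, 0.0]
wrist_force: [0.6, -0.5, 2.4]
gripper_width: 0.0876
grip_force: 0.0
```

Run:
```python
from h import *
from workcell import get_state,viewer
d=lambda a:[np.cos(np.deg2rad(a)),np.sin(np.deg2rad(a)),0]
go([.655,-.243,.116],tool(d(-82.2+90),[0,0,-1]))
b=viewer.read_camera("scene")
B=cv2.resize(b["color"][140:260,110:270,::-1],(800,600),interpolation=cv2.INTER_CUBIC)
cv2.imwrite("pics/c4.png",B)
```

```text
t 3.8 d cm [0.04 0.23 0.02] a deg [ 0.01 -0.02  0.03] grip 0.0876211033482131
```

View pics/c4.png

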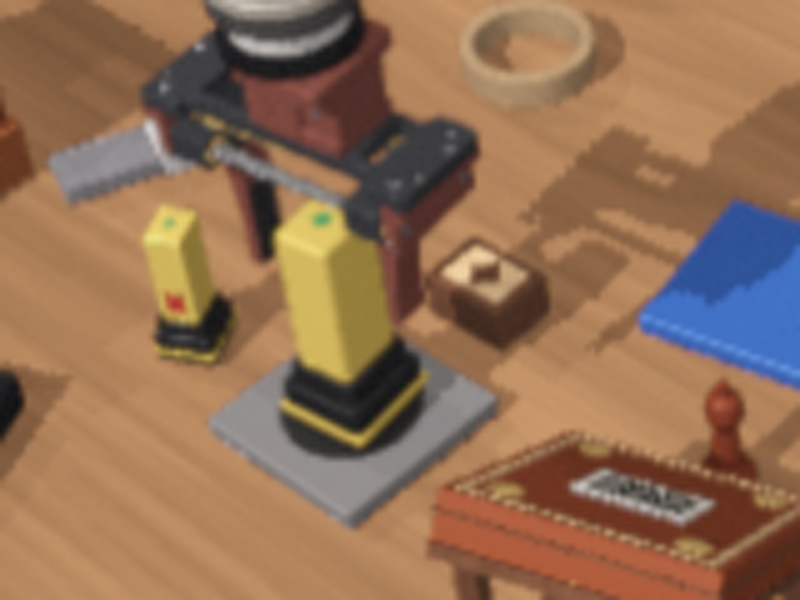

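Run:
```python
from h import *
t,s=pickle.load(open("cam0.pkl","rb"))
y=np.array([-.1366,.9906,0]);x=np.array([.9906,.1366,0]);c=np.array([.6543,-.2407,.116])
for n,P in dict(tipR=c+.05*y,tipL=c-.05*y,tipRf=c+.05*y+.01*x,body=c+[0,0,.08]+.0375*x,scantop=[.655,-.243,.16],scanx=np.array([.655,-.243,.16])+.022*x).items():
    u=proj(s,np.array([P]))[0]; print(n,((u-[110,140]+.5)*5-.5).round())
```

```text
tipR [412. 315.]
tipL [270. 252.]
tipRf [401. 326.]
body [273. 213.]
scantop [325. 222.]
scanx [298. 246.]
```

The fingertips appear at about (400,320) and (262,260), where the projection puts them, and straddle the grip. I'll centre the gripper and close it.

step_arm([
  {"grip": 1, "dx": 0, "dy": 0.2, "dz": 0, "ax": 0, "ay": 0, "az": 0},
  {"grip": -1, "dx": 0, "dy": 0.2, "dz": 0, "ax": 0, "ay": 0, "az": 0},
  {"grip": -1, "dx": 0, "dy": 0.2, "dz": 0, "ax": 0, "ay": 0, "az": 0},
  {"grip": -1, "dx": 0, "dy": 0.2, "dz": 0, "ax": 0, "ay": 0, "az": 0},
  {"grip": -1, "dx": 0, "dy": 0.2, "dz": 0, "ax": 0, "ay": 0, "az": 0},
  {"grip": -1, "dx": 0, "dy": 0.2, "dz": 0, "ax": 0, "ay": 0, "az": 0},
  {"grip": -1, "dx": 0, "dy": 0.2, "dz": 0, "ax": 0, "ay": 0, "az": 0},
  {"grip": -1, "dx": 0, "dy": 0.2, "dz": 0, "ax": 0, "ay": 0, "az": 0},
], force=30)

```text
time_s: 4.85
ee_pos: [0.6542, -0.2427, 0.1156]
ee_rot: [0.0, 0.998, 0.068, -0.0]
wrist_force: [0.2, -0.6, -0.3]
gripper_width: 0.036
grip_force: 30.0
```

step_arm([
  {"grip": -1, "dx": 0, "dy": 0, "dz": -2, "ax": 0, "ay": 0, "az": 0},
  {"grip": -1, "dx": 0, "dy": 0, "dz": -5, "ax": 0, "ay": 0, "az": 0},
  {"grip": -1, "dx": 0, "dy": 0, "dz": -9, "ax": 0, "ay": 0, "az": 0},
  {"grip": -1, "dx": 0, "dy": 0, "dz": -14, "ax": 0, "ay": 0, "az": 0},
  {"grip": -1, "dx": 0, "dy": 0, "dz": -19, "ax": 0, "ay": 0, "az": 0},
  {"grip": -1, "dx": 0, "dy": 0, "dz": -22, "ax": 0, "ay": 0, "az": 0},
])

```text
time_s: 5.6
ee_pos: [0.6544, -0.2435, 0.3402]
ee_rot: [0.001, 0.998, 0.068, 0.002]
wrist_force: [0.6, 0.2, -2.5]
gripper_width: 0.0357
grip_force: 30.0
```

```bash
cat >> h.py <<'E'
PSI=.30; L=np.array([.6714,-.0027,.12]); RL=R.from_euler("z",PSI).as_matrix()@S; N=RL[:,2]
RT=tool(RL[:,0],-N)
E
python3 - <<'E'
from h import *
print(L+.2006*N)
go(L+.26*N,RT); go(L+.2006*N,RT)
E
```

```text
[ 0.56423599 -0.03584971  0.28630494]
t 5.6 d cm [ -9.4  -21.25   0.39] a deg [ 2.91 33.72 -9.09] grip 0.035677621983377664
t 5.6 d cm [ -6.14 -21.8    5.33] a deg [ 2.91 33.72 -9.09] grip 0.035677621983377664
```

step_arm([
  {"grip": -1, "dx": -1, "dy": -2, "dz": 0, "ax": 0.3, "ay": 3, "az": -1},
  {"grip": -1, "dx": -2, "dy": -5, "dz": 0, "ax": 0.6, "ay": 7, "az": -2},
  {"grip": -1, "dx": -3.5, "dy": -8, "dz": 0, "ax": 1, "ay": 12, "az": -3.2},
  {"grip": -1, "dx": -5, "dy": -11, "dz": 0, "ax": 1.5, "ay": 17, "az": -4.6},
  {"grip": -1, "dx": -6.5, "dy": -14, "dz": 0, "ax": 2, "ay": 22, "az": -6},
  {"grip": -1, "dx": -7.5, "dy": -17, "dz": 0.2, "ax": 2.3, "ay": 27, "az": -7.3},
  {"grip": -1, "dx": -8.7, "dy": -19.5, "dz": 0.4, "ax": 2.7, "ay": 31, "az": -8.4},
  {"grip": -1, "dx": -9.4, "dy": -21.2, "dz": 0.4, "ax": 2.9, "ay": 33.7, "az": -9.1},
  {"grip": -1, "dx": -9.4, "dy": -21.2, "dz": 0.4, "ax": 2.9, "ay": 33.7, "az": -9.1},
])

```text
time_s: 6.72
ee_pos: [0.5306, -0.0453, 0.3318]
ee_rot: [-0.046, 0.946, 0.143, 0.287]
wrist_force: [-0.5, -0.5, -1.9]
gripper_width: 0.0357
grip_force: 30.0
```

Run:
```python
from h import *
from workcell import viewer,get_state
go(L+.2006*N,RT); print(get_state()["q"])
a=viewer.read_camera("top"); b=viewer.read_camera("scene"); pickle.dump((a,b),open("cam2.pkl","wb"))
A=cv2.resize(a["color"][110:230,220:330,::-1],(385,420),interpolation=cv2.INTER_CUBIC)
B=cv2.resize(b["color"][140:280,170:300,::-1],(390,420),interpolation=cv2.INTER_CUBIC)
cv2.imwrite("pics/c5.png",np.hstack([A,B]))
```

```text
t 6.725 d cm [0.37 0.12 5.72] a deg [-0.28  0.21 -0.06] grip 0.03566368088291744
[-0.63231632 -0.21099877  0.6544056   2.18482343 -0.12536686  0.57112122
 -1.13610246]
```

View pics/c5.png

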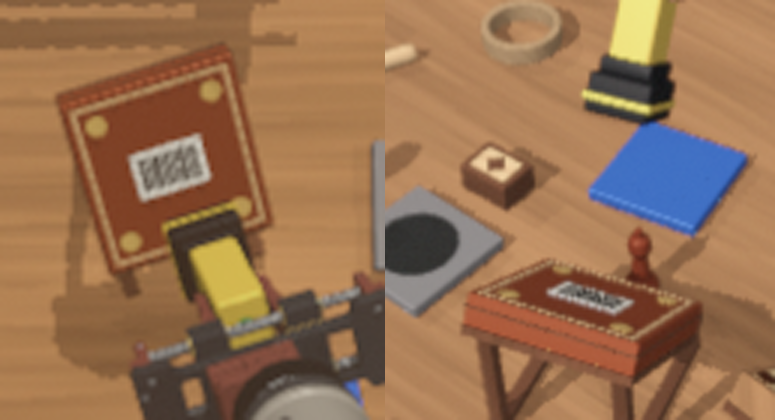

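The scanner is held straight, with its nose edge at (165,222)-(240,205) parallel to the label's edge at (130,150)-(200,133). I'll move in to 10 cm.

step_arm([
  {"grip": -1, "dx": 0.1, "dy": 0, "dz": 1, "ax": 0, "ay": 0, "az": 0},
  {"grip": -1, "dx": 0.2, "dy": 0.1, "dz": 2.5, "ax": -0.1, "ay": 0.1, "az": 0},
  {"grip": -1, "dx": 0.3, "dy": 0.1, "dz": 4, "ax": -0.2, "ay": 0.2, "az": 0},
  {"grip": -1, "dx": 0.4, "dy": 0.1, "dz": 5.2, "ax": -0.3, "ay": 0.2, "az": 0},
  {"grip": -1, "dx": 0.4, "dy": 0.1, "dz": 5.7, "ax": -0.3, "ay": 0.2, "az": 0},
  {"grip": -1, "dx": 0.4, "dy": 0.1, "dz": 5.7, "ax": -0.3, "ay": 0.2, "az": 0},
  {"grip": -1, "dx": 0.4, "dy": 0.1, "dz": 5.7, "ax": -0.3, "ay": 0.2, "az": 0},
])

```text
time_s: 7.7
ee_pos: [0.5662, -0.0362, 0.2868]
ee_rot: [-0.042, 0.946, 0.142, 0.289]
wrist_force: [-0.4, 0.4, -1.9]
gripper_width: 0.036
grip_force: 30.0
```

Run:
```python
from h import *
from workcell import viewer,get_state
go(L+.2006*N,RT); print(get_state()["q"])
a=viewer.read_camera("top"); b=viewer.read_camera("scene"); pickle.dump((a,b),open("cam3.pkl","wb"))
# overlay predicted nose and head-top outlines if the scanner sits as assumed, label outline too
def ov(c,x0,y0,w,h,k):
    I=cv2.resize(c["color"][y0:y0+h,x0:x0+w,::-1],(w*k,h*k),interpolation=cv2.INTER_CUBIC)
    for z,hx,hy,col in ((.1,.03,.028,(255,255,0)),(.134,.03,.028,(255,0,255)),(.245,.022,.018,(0,0,255)),(0,.021,.031,(0,255,0))):
        X=np.array([[hx,hy,z],[hx,-hy,z],[-hx,-hy,z],[-hx,hy,z]])@RL.T+L
        u=((proj(c,X)-[x0,y0]+.5)*k-.5).round().astype(int); cv2.polylines(I,[u],True,col,1)
    return I
A=ov(a,235,115,64,90,6);B=ov(b,195,110,66,150,4)
cv2.imwrite("pics/c6.png",np.hstack([cv2.copyMakeBorder(A,0,600-A.shape[0],0,0,0),B]))
```

```text
t 7.7 d cm [-0.17 -0.09 -0.05] a deg [ 0.19  0.   -0.04] grip 0.035973596361521365
[-0.75716455 -0.06635376  0.82132629  2.20185    -0.36304399  0.45195912
 -0.91101385]
```

View pics/c6.png

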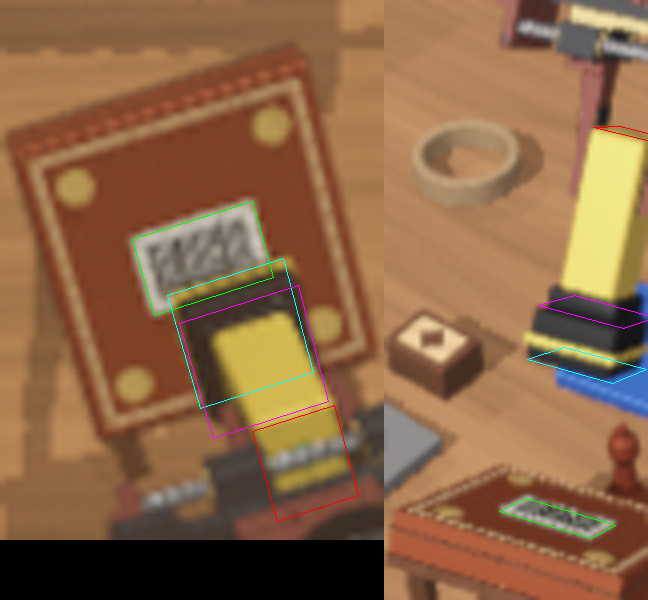

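Run:
```python
from h import *
from workcell import get_state
a,b=pickle.load(open("cam3.pkl","rb"))
s=get_state();q=s["ee_rot"];Rt=R.from_quat([q[1],q[2],q[3],q[0]])
# scanner own frame from the measured tool, grasp assumed: x=tool x, z=-tool z, nose .1006 ahead of the TCP
def P(X): X=np.atleast_2d(X); return Rt.apply(np.c_[X[:,0],-X[:,1],.1006-X[:,2]])+s["ee_pos"]
X=np.array([[.022,.018,.05],[.022,-.018,.05],[.022,.018,.1],[.022,-.018,.1],[.03,.028,0],[.03,-.028,0],[-.03,.028,0]])
print(((proj(a,P(X))-[235,115]+.5)*6-.5).round(0).tolist()); print(((proj(b,P(X))-[195,110]+.5)*4-.5+[384,0]).round(0).tolist())
n=P([[0,0,0]])[0]; ax=Rt.as_matrix()[:,2]
print("axis off deg",np.rad2deg(np.arccos(-ax@N)),"dist",(n-L)@N,"aim miss mm",RL.T@(n+ax*((n-L)@N)-L)*1e3)
```

```text
[[212.0, 340.0], [289.0, 316.0], [233.0, 384.0], [312.0, 359.0], [168.0, 290.0], [284.0, 254.0], [201.0, 404.0]]
[[615.0, 297.0], [560.0, 282.0], [631.0, 215.0], [576.0, 201.0], [609.0, 383.0], [524.0, 359.0], [643.0, 370.0]]
axis off deg 0.17443697550563037 dist 0.09961392841330574 aim miss mm [ 1.88147480e+00 -1.46197479e+00  4.61659277e-04]
```

step_arm([
  {"grip": -1, "dx": -0.2, "dy": -0.1, "dz": 0, "ax": 0.2, "ay": 0, "az": 0},
  {"grip": -1, "dx": -0.2, "dy": -0.1, "dz": 0, "ax": 0.2, "ay": 0, "az": 0},
  {"grip": -1, "dx": -0.2, "dy": -0.1, "dz": 0, "ax": 0.2, "ay": 0, "az": 0},
  {"grip": -1, "dx": -0.2, "dy": -0.1, "dz": 0, "ax": 0.2, "ay": 0, "az": 0},
  {"grip": -1, "dx": -0.2, "dy": -0.1, "dz": 0, "ax": 0.2, "ay": 0, "az": 0},
  {"grip": -1, "dx": -0.2, "dy": -0.1, "dz": 0, "ax": 0.2, "ay": 0, "az": 0},
])

```text
time_s: 8.55
ee_pos: [0.5641, -0.0354, 0.2854]
ee_rot: [-0.044, 0.946, 0.143, 0.289]
wrist_force: [-0.3, -0.7, -1.8]
gripper_width: 0.0361
grip_force: 30.0
```

Run:
```python
from h import *
go(L+.2006*N,RT)
```

```text
t 8.55 d cm [ 0.05  0.04 -0.07] a deg [-0.03  0.02 -0.03] grip 0.03612619258043692
```

step_arm([
  {"grip": -1, "dx": 0, "dy": 0, "dz": 0, "ax": 0, "ay": 0, "az": 0},
  {"grip": -1, "dx": 0, "dy": 0, "dz": 0, "ax": 0, "ay": 0, "az": 0},
  {"grip": -1, "dx": 0, "dy": 0, "dz": 0, "ax": 0, "ay": 0, "az": 0},
  {"grip": -1, "dx": 0, "dy": 0, "dz": 0, "ax": 0, "ay": 0, "az": 0},
  {"grip": -1, "dx": 0, "dy": 0, "dz": 0, "ax": 0, "ay": 0, "az": 0},
  {"grip": -1, "dx": 0, "dy": 0, "dz": 0, "ax": 0, "ay": 0, "az": 0},
  {"grip": -1, "dx": 0, "dy": 0, "dz": 0, "ax": 0, "ay": 0, "az": 0},
  {"grip": -1, "dx": 0, "dy": 0, "dz": 0, "ax": 0, "ay": 0, "az": 0},
  {"grip": -1, "dx": 0, "dy": 0, "dz": 0, "ax": 0, "ay": 0, "az": 0},
  {"grip": -1, "dx": 0, "dy": 0, "dz": 0, "ax": 0, "ay": 0, "az": 0},
])

```text
time_s: 9.8
ee_pos: [0.5641, -0.0355, 0.2854]
ee_rot: [-0.044, 0.946, 0.143, 0.289]
wrist_force: [0.9, -0.0, -1.5]
gripper_width: 0.0356
grip_force: 30.0
```

step_arm([
  {"grip": -1, "dx": 0, "dy": 0, "dz": 0, "ax": 0, "ay": 0, "az": 0},
  {"grip": -1, "dx": 0, "dy": 0, "dz": 0, "ax": 0, "ay": 0, "az": 0},
  {"grip": -1, "dx": 0, "dy": 0, "dz": 0, "ax": 0, "ay": 0, "az": 0},
  {"grip": -1, "dx": 0, "dy": 0, "dz": 0, "ax": 0, "ay": 0, "az": 0},
  {"grip": -1, "dx": 0, "dy": 0, "dz": 0, "ax": 0, "ay": 0, "az": 0},
  {"grip": -1, "dx": 0, "dy": 0, "dz": 0, "ax": 0, "ay": 0, "az": 0},
  {"grip": -1, "dx": 0, "dy": 0, "dz": 0, "ax": 0, "ay": 0, "az": 0},
  {"grip": -1, "dx": 0, "dy": 0, "dz": 0, "ax": 0, "ay": 0, "az": 0},
  {"grip": -1, "dx": 0, "dy": 0, "dz": 0, "ax": 0, "ay": 0, "az": 0},
  {"grip": -1, "dx": 0, "dy": 0, "dz": 0, "ax": 0, "ay": 0, "az": 0},
])

```text
time_s: 11.05
ee_pos: [0.5641, -0.0355, 0.2854]
ee_rot: [-0.044, 0.946, 0.143, 0.289]
wrist_force: [-0.5, -0.9, -2.0]
gripper_width: 0.0359
grip_force: 30.0
```

Run:
```python
from h import *
go(L+.2006*N,RT)
Rd=tool([.99,.137,0],[0,0,-1]); PD=np.array([.6567,-.2470,0])
go(L+.26*N,RT); go(PD+[0,0,.31],Rd)
```

```text
t 11.05 d cm [ 0.05  0.04 -0.07] a deg [-0.04  0.01 -0.03] grip 0.035878107819631834
t 11.05 d cm [ 0.05  0.04 -6.01] a deg [-0.04  0.01 -0.03] grip 0.035878107819631834
t 11.05 d cm [ 3.54 22.94 -0.6 ] a deg [ -2.81 -33.91   9.01] grip 0.035878107819631834
```

step_arm([
  {"grip": -1, "dx": 0, "dy": 0, "dz": 0, "ax": 0, "ay": 0, "az": 0},
  {"grip": -1, "dx": 0, "dy": 0, "dz": 0, "ax": 0, "ay": 0, "az": 0},
  {"grip": -1, "dx": 0, "dy": 0, "dz": 0, "ax": 0, "ay": 0, "az": 0},
  {"grip": -1, "dx": 0, "dy": 0, "dz": -1.5, "ax": 0, "ay": 0, "az": 0},
  {"grip": -1, "dx": 0, "dy": 0, "dz": -4, "ax": 0, "ay": 0, "az": 0},
  {"grip": -1, "dx": 0, "dy": 2, "dz": -6, "ax": -0.2, "ay": -3, "az": 0.8},
  {"grip": -1, "dx": 0.3, "dy": 5, "dz": -7, "ax": -0.6, "ay": -7, "az": 1.9},
  {"grip": -1, "dx": 0.7, "dy": 8.5, "dz": -7, "ax": -1, "ay": -12, "az": 3.2},
  {"grip": -1, "dx": 1.3, "dy": 12, "dz": -6, "ax": -1.4, "ay": -17, "az": 4.5},
])

```text
time_s: 12.18
ee_pos: [0.5787, -0.1579, 0.344]
ee_rot: [-0.023, 0.983, 0.107, 0.146]
wrist_force: [0.9, 1.5, -2.1]
gripper_width: 0.0361
grip_force: 30.0
```

Run:
```python
from h import *
Rd=tool([.99,.137,0],[0,0,-1]); PD=np.array([.6567,-.2470,0])
go(PD+[0,0,.31],Rd)
```

```text
t 12.175 d cm [ 4.48 10.44  4.79] a deg [ -1.43 -16.99   4.52] grip 0.03613395489571107
```

step_arm([
  {"grip": -1, "dx": 1.5, "dy": 3.5, "dz": 1.5, "ax": -0.4, "ay": -5, "az": 1.3},
  {"grip": -1, "dx": 2.8, "dy": 6.5, "dz": 3, "ax": -0.8, "ay": -10, "az": 2.7},
  {"grip": -1, "dx": 3.8, "dy": 9, "dz": 4, "ax": -1.2, "ay": -14, "az": 3.8},
  {"grip": -1, "dx": 4.5, "dy": 10.4, "dz": 4.8, "ax": -1.4, "ay": -17, "az": 4.5},
  {"grip": -1, "dx": 4.5, "dy": 10.4, "dz": 4.8, "ax": -1.4, "ay": -17, "az": 4.5},
  {"grip": -1, "dx": 4.5, "dy": 10.4, "dz": 4.8, "ax": -1.4, "ay": -17, "az": 4.5},
  {"grip": -1, "dx": 4.5, "dy": 10.4, "dz": 4.8, "ax": -1.4, "ay": -17, "az": 4.5},
])

```text
time_s: 13.05
ee_pos: [0.6555, -0.2454, 0.3091]
ee_rot: [-0.0, 0.998, 0.069, 0.0]
wrist_force: [-0.6, 0.3, -1.7]
gripper_width: 0.036
grip_force: 30.0
```

Run:
```python
from h import *
Rd=tool([.99,.137,0],[0,0,-1]); PD=np.array([.6567,-.2470,0])
go(PD+[0,0,.125],Rd)
go(PD+[0,0,.1158],Rd)
```

```text
t 13.05 d cm [ 0.09  0.18 18.41] a deg [-0.02 -0.01  0.01] grip 0.03602270222926585
t 13.05 d cm [ 0.09  0.18 19.33] a deg [-0.02 -0.01  0.01] grip 0.03602270222926585
```

step_arm([
  {"grip": -1, "dx": 0.1, "dy": 0.1, "dz": 3, "ax": 0, "ay": 0, "az": 0},
  {"grip": -1, "dx": 0.1, "dy": 0.2, "dz": 7, "ax": 0, "ay": 0, "az": 0},
  {"grip": -1, "dx": 0.1, "dy": 0.2, "dz": 11, "ax": 0, "ay": 0, "az": 0},
  {"grip": -1, "dx": 0.1, "dy": 0.2, "dz": 14.5, "ax": 0, "ay": 0, "az": 0},
  {"grip": -1, "dx": 0.1, "dy": 0.2, "dz": 17, "ax": 0, "ay": 0, "az": 0},
  {"grip": -1, "dx": 0.1, "dy": 0.2, "dz": 18.3, "ax": 0, "ay": 0, "az": 0},
  {"grip": -1, "dx": 0.1, "dy": 0.2, "dz": 18.5, "ax": 0, "ay": 0, "az": 0},
  {"grip": -1, "dx": 0.1, "dy": 0.2, "dz": 18.5, "ax": 0, "ay": 0, "az": 0},
])

```text
time_s: 14.05
ee_pos: [0.6575, -0.2478, 0.1246]
ee_rot: [0.0, 0.998, 0.069, 0.0]
wrist_force: [0.6, 0.8, -2.2]
gripper_width: 0.0358
grip_force: 30.0
```

Run:
```python
from h import *
from workcell import viewer
Rd=tool([.99,.137,0],[0,0,-1]); PD=np.array([.6567,-.2470,0])
go(PD+[0,0,.1158],Rd)
b=viewer.read_camera("scene"); I=cv2.resize(b["color"][170:270,130:230,::-1],(600,600),interpolation=cv2.INTER_CUBIC)
def pl(X,col):
    u=((proj(b,X+PD)-[130,170]+.5)*6-.5).round().astype(int); cv2.polylines(I,[u],True,col,1)
th=np.linspace(0,6.28,40)
pl(np.c_[.042*np.cos(th),.042*np.sin(th),0*th+.015],(0,255,0))
rz=R.from_euler("z",.137); q=lambda a,c,z: rz.apply([[a,c,z],[a,-c,z],[-a,-c,z],[-a,c,z]])
pl(q(.03,.028,.0235),(255,255,0)); pl(q(.022,.018,.1685),(0,0,255)); pl(np.array([[.06,.06,.015],[.06,-.06,.015],[-.06,-.06,.015],[-.06,.06,.015]]),(255,0,255))
cv2.imwrite("pics/c7.png",I)
```

```text
t 14.05 d cm [-0.07 -0.09  0.88] a deg [ 0.05 -0.01  0.02] grip 0.03584753088232889
```

View pics/c7.png

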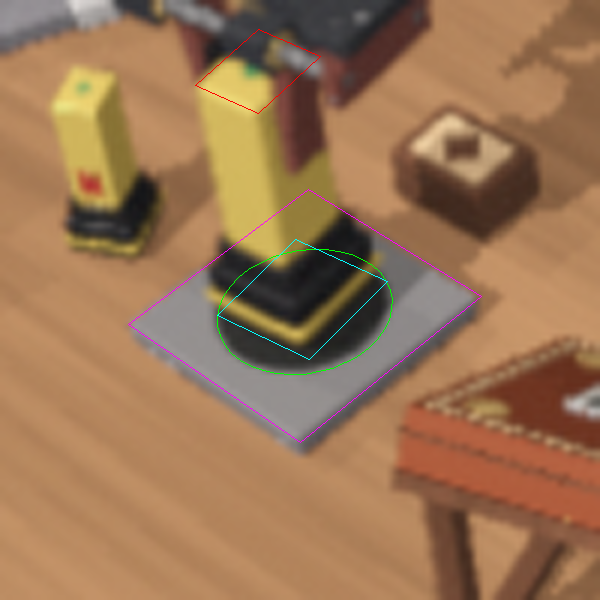

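Run:
```python
from h import *
t,s=pickle.load(open("cam0.pkl","rb"))
def q(o,yaw,z0):
    X=np.array([[.03,.028,.006],[.03,-.028,.006],[-.03,.028,.006],[.022,.018,.048],[.022,.018,.145],[.022,-.018,.145]]); return R.from_euler("z",yaw).apply(X)+[o[0],o[1],z0]
print("init", ((proj(s,q((.6552,-.2431),.137,.015))-[140,160]+.5)*5-.5).round().tolist())
for x,y in((.6575,-.2478),(.6567,-.247)):
  print("now", ((proj(s,q((x,y),.137,.0240))-[130,170]+.5)*6-.5).round().tolist())
```

```text
init [[215.0, 354.0], [138.0, 317.0], [279.0, 288.0], [199.0, 286.0], [174.0, 157.0], [122.0, 134.0]]
now [[305.0, 350.0], [212.0, 306.0], [383.0, 271.0], [286.0, 268.0], [255.0, 112.0], [193.0, 85.0]]
now [[307.0, 349.0], [215.0, 305.0], [385.0, 271.0], [288.0, 268.0], [258.0, 112.0], [195.0, 84.0]]
```

The pad outline matches at (130,325)-(480,297), and the scanner hangs upright just above the dark disc at about (300,310), within a few mm of plan. I'll lower it slowly and watch the force.

step_arm([
  {"grip": -1, "dx": -0.1, "dy": -0.1, "dz": 0.2, "ax": 0, "ay": 0, "az": 0},
  {"grip": -1, "dx": -0.1, "dy": -0.1, "dz": 0.4, "ax": 0, "ay": 0, "az": 0},
  {"grip": -1, "dx": -0.1, "dy": -0.1, "dz": 0.6, "ax": 0, "ay": 0, "az": 0},
  {"grip": -1, "dx": -0.1, "dy": -0.1, "dz": 0.6, "ax": 0, "ay": 0, "az": 0},
])

```text
time_s: 14.6
ee_pos: [0.6557, -0.2466, 0.117]
ee_rot: [0.0, 0.998, 0.069, -0.001]
wrist_force: [0.3, 0.0, -2.0]
gripper_width: 0.0359
grip_force: 30.0
```

step_arm([
  {"grip": -1, "dx": 0, "dy": 0, "dz": 0.1, "ax": 0, "ay": 0, "az": 0},
  {"grip": -1, "dx": 0, "dy": 0, "dz": 0.2, "ax": 0, "ay": 0, "az": 0},
  {"grip": -1, "dx": 0, "dy": 0, "dz": 0.2, "ax": 0, "ay": 0, "az": 0},
])

```text
time_s: 14.98
ee_pos: [0.6559, -0.2468, 0.1156]
ee_rot: [0.0, 0.998, 0.069, -0.001]
wrist_force: [-0.6, 0.2, 1.5]
gripper_width: 0.0359
grip_force: 30.0
```

It touched down at the same height as when picked up, so it hasn't slipped. Releasing.

step_arm([
  {"grip": -0.1, "dx": 0, "dy": 0, "dz": 0, "ax": 0, "ay": 0, "az": 0},
  {"grip": 0.2, "dx": 0, "dy": 0, "dz": 0, "ax": 0, "ay": 0, "az": 0},
  {"grip": 0.6, "dx": 0, "dy": 0, "dz": 0, "ax": 0, "ay": 0, "az": 0},
  {"grip": 0.9, "dx": 0, "dy": 0, "dz": 0, "ax": 0, "ay": 0, "az": 0},
  {"grip": 0.9, "dx": 0, "dy": 0, "dz": 0, "ax": 0, "ay": 0, "az": 0},
  {"grip": 0.9, "dx": 0, "dy": 0, "dz": 0, "ax": 0, "ay": 0, "az": 0},
])

```text
time_s: 15.72
ee_pos: [0.6558, -0.2467, 0.1153]
ee_rot: [0.0, 0.998, 0.069, -0.001]
wrist_force: [-0.1, 0.1, -0.6]
gripper_width: 0.0825
grip_force: 0.0
```

step_arm([
  {"grip": 0.9, "dx": 0, "dy": 0, "dz": -1.5, "ax": 0, "ay": 0, "az": 0},
  {"grip": 0.9, "dx": 0, "dy": 0, "dz": -4, "ax": 0, "ay": 0, "az": 0},
  {"grip": 0.9, "dx": 0, "dy": 0, "dz": -8, "ax": 0, "ay": 0, "az": 0},
  {"grip": 0.9, "dx": 0, "dy": 0, "dz": -13, "ax": 0, "ay": 0, "az": 0},
  {"grip": 0.9, "dx": 0, "dy": 0, "dz": -18, "ax": 0, "ay": 0, "az": 0},
  {"grip": 0.9, "dx": 0, "dy": 0, "dz": -22, "ax": 0, "ay": 0, "az": 0},
  {"grip": 0.9, "dx": 0, "dy": 0, "dz": -22, "ax": 0, "ay": 0, "az": 0},
])

```text
time_s: 16.6
ee_pos: [0.657, -0.2483, 0.3403]
ee_rot: [0.002, 0.998, 0.068, 0.002]
wrist_force: [0.3, -0.6, -0.5]
gripper_width: 0.0835
grip_force: 0.0
```

Run:
```python
from h import *
from workcell import viewer
t,s=pickle.load(open("cam0.pkl","rb"))
b=viewer.read_camera("scene")
A=cv2.resize(s["color"][175:285,140:300,::-1],(400,275),interpolation=cv2.INTER_CUBIC)
B=cv2.resize(b["color"][150:290,110:310,::-1],(800,560),interpolation=cv2.INTER_CUBIC)
cv2.imwrite("pics/c8.png",B)
```

```text
(no output)
```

View pics/c8.png

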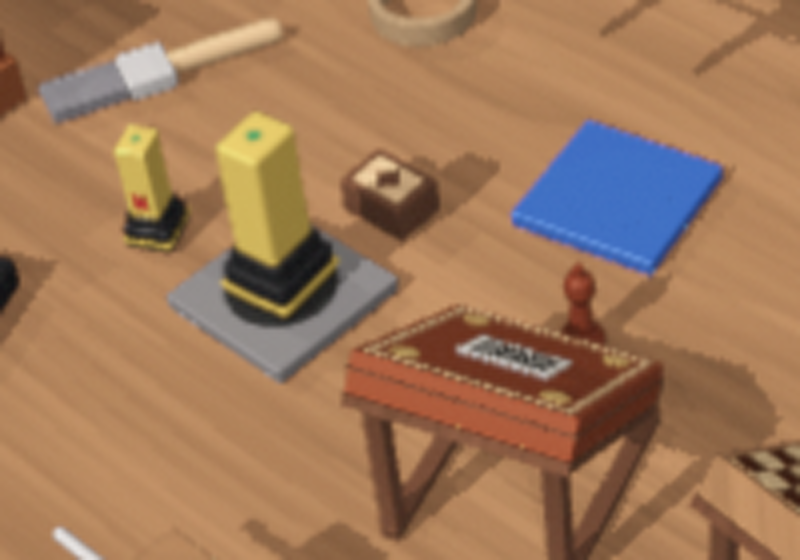

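The scanner stands free and upright on the pad at (265,240), and nothing else has moved. One quick check of how well it is centred.

Run:
```python
from h import *
t,s=pickle.load(open("cam0.pkl","rb"))
for u in (crop([(172,119)],5,140,160),crop([(254,135)],4,110,150)):
    print(fit([(s,u,np.zeros((1,3)))],lambda p,X:np.array([[p[0],p[1],.16]]),[.65,-.25])[0])
```

```text
[ 0.65428554 -0.24580733]
[ 0.65568774 -0.24774919]
```

```bash
python3 -c "
from workcell import order; print(order.finish_job())"
```

```text
the job is handed in; nothing more can be done
None
```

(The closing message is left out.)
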